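# Prop the damp chest's lid open

### The job

The lid of the plywood damp chest is standing open on its hinge alone. Take the prop rod by its orange knob, swing it up out of its clip and fully into the yellow slot on the lid's edge, and let go, so that the lid is held open. Keep the lid up, and leave the clay dome, the cork disc and the spare rod on the bench as they are.

Things in the scene. Friction and masses are not known exactly. Their poses are not given: they have to be found in the camera images.
- chest: Plywood damp chest with aluminium corners, fixed to the bench: 200 (x) x 320 (y) x 155 mm high, open at the top, clay domes inside. Origin: centre of its underside; x points from its front (where the rod is) to its back, y along its front towards the lid's hinge side, z up. The rod's pivot axis runs along chest x through the chest point (x -140, y -140, z 115 mm). The lid's hinge axis runs along chest x through (y 160, z 155 mm). Its yaw and place vary.
- prop_rod (a joint): Angle of the prop rod, rad: 0 lying level in its clip along chest +y; grows as its free end swings up and back towards the lid; stop at 1.3. It is steel, 10 mm thick, 283 mm from pivot to bent end, in front of the chest's front wall. The clip is an open-topped saddle with no catch. The pivot is stiff: the rod stays where it is left, and the knob takes 3 to 6 N to swing it.
- knob_center (a point): Centre of the orange cylindrical knob by which the rod is moved: 28 mm diameter, 40 mm long, its axis along chest x. It sits at the outer end of a 10 mm pin that sticks out 68 mm from the rod towards the chest's front (chest -x), 200 mm from the pivot. It turns freely on its pin, so a gripper pinching it from above need not turn as the rod swings. 115 mm above the bench when the rod is in its clip.
- rod_tip (a point): Centre of the rod's bent black rubber end, a round peg of 16 mm diameter pointing along chest x towards the chest, 283 mm from the pivot. When the rod swings it moves on a circle about the pivot axis.
- lid_slot (a point): The place in the yellow slot where the centre of the rod's rubber end must come. The slot is a yellow fork on the lid's front edge, 200 mm from the lid's hinge; gap 26 mm, mouth flared to about 40 mm and open towards the hinge, so that the rod's end, swinging up, enters it along the slot (rod angle about 0.83 rad). Its closed end stops the rubber end 5 mm beyond this point. The flared mouth shifts the lid a little if the end comes in off-centre.
- lid (a joint): Opening angle of the plywood lid, rad: 0 shut, 0.94 to 1.01 (about 56 degrees) at the start, stop at 1.04. Its hinge is stiff: the lid stays where it is left, and slides shut if pushed down. It is 320 mm long, 204 mm wide and weighs 0.6 kg; a black bar handle is on its outside.
- clay_dome: Bystander: terracotta half dome, 100 mm diameter, 49 mm high, loose on the bench. Origin: centre of its underside.
- spare_rod: Bystander: loose spare steel rod with a black square block at each end, about 225 mm long along its y, 26 mm high. Origin: under its middle.
- cork_disc: Bystander: cork disc, 90 mm diameter, 28 mm high, loose on the bench. Origin: centre of its underside.

How it is judged:
On the way:
1. the rod is swung up out of its clip (value of joint prop_rod above 0.3 rad), for 0.1 s.
At the end, for the whole second after the job is handed in: The centre of the rod's rubber end is within 15 mm of the slot point, the lid is open by more than 0.85 rad, and rod and lid are at rest (distance between rod_tip and lid_slot below 0.015 m and value of joint lid above 0.85 rad and velocity of joint prop_rod between -0.05 and 0.05 rad/s and velocity of joint lid between -0.05 and 0.05 rad/s); the robot touches nothing.
It fails at once if the lid drops below 0.75 rad open (value of joint lid below 0.75 rad).
It fails at once if the clay dome is pushed more than 30 mm (distance of clay_dome from where it was at the start of the episode above 0.03 m).
It fails at once if the spare rod is pushed more than 30 mm (distance of spare_rod from where it was at the start of the episode above 0.03 m).
It fails at once if the cork disc is pushed more than 30 mm (distance of cork_disc from where it was at the start of the episode above 0.03 m).
It also fails if it takes over 43 s, if anything falls off the work surface, if the arm or the gripper's body presses on something with over 40 N, if the wrist force passes 120 N, or if a joint passes its speed limit or range.

### The arm

A 7-joint arm with a two-finger parallel gripper is mounted at the origin on the work surface. World frame = base frame: x ahead of the robot, y to its left, z up, the work surface at z = 0. Lengths are in m, angles in rad, forces in N, time in s.
With the tool pointing down it reaches from about 0.4 to 0.875 m from the base axis. Payload 19.3 kg.
Tool frame: the origin (TCP) lies midway between the tips of the shut fingers; the grasp point (between the pads) lies 19 mm behind it; x points along the fingers, y is the direction in which the jaws open and shut, and the axes are right-handed (so a half turn about x gives the same grasp; the last joint's range is limited). The gripper opens to 85 mm and grips with 20 to 120 N. Pads are 22 mm wide; open, the fingers measure 114 mm over their backs; the gripper's body (76 mm by 85 mm) begins 54 mm behind the grasp point. The pads swing forward as they close: fully open they stand 13 mm farther back than shut.
Start: joints at [-1.221, 0.521, -0.036, 1.599, 0.021, 1.021, -0.113], TCP at [0.255, 0.571, 0.231] pointing down, gripper open.
Joint ranges: [-2.91, 2.91], [-0.3, 2.13], [-1.5, 1.42], [0.17, 2.43], [-1.26, 4.41], [0.16, 1.93], [-2.52, 2.52]. Speed limits (rad/s): [1.89, 1.89, 2.39, 2.39, 3.01, 3.01, 3.01].

### API

Orientations are given as [roll, pitch, yaw] about the fixed x, y, z axes, in that order (R = Rz(yaw) Ry(pitch) Rx(roll)).
In Python, from workcell import bot gives the robot as it stands. The module is installed in compiled form; this text tells all that it offers.
- The arm moves only by the tool servo_tool, never from a script. Its argument "targets" is a list of rows, each an object of numbers: "x", "y", "z": the shift along the tool's x, y, z as a fraction of full scale; "wx", "wy", "wz": the turn, a rotation vector about the tool's x, y, z as a fraction of full scale. A call has 1 to 12 rows; each row is the pose to reach, as a shift and turn from the pose measured when the call began, along the tool's axes at that moment, turning the shorter way round; what a row does not reach only later rows make up. Full scale, the value 1, is 40 cm for a shift and 360 degrees for a turn. A row lasts 1/8 s, in which the tool goes at most 62.5 mm and 10.7 degrees, less where a joint would pass 70% of its speed; a pose out of reach is approached as far as the arm can. A call with a number of a shift or a turn outside -1 to 1 is refused whole. A call with a gripper value outside its range is refused whole. "grip" is the gripper command: -1 is shut, 1 is fully open, values between are in proportion, set as the call begins (left out, the last holds). The fingers move at their own pace and stop on an object; "squeeze" is the grip in N (left out, the last holds). Time passes only in rows, so rows that repeat a pose let the fingers close. It gives the time, the measured TCP pose, the force and the opening at its end, in the units of the state.
- bot.observe(): the state, without advancing time (a new reading comes with each control period).
- bot.grab_frame(name): name is "scene" or "side" or "wrist"; returns (picture, depth): 384x512x3 uint8, red, green, blue; 384x512 float32, m along the optical axis (not along the pixel's ray), 0 where there is no reading.
- bot.get_calibration(name): a dict with "intrinsics" (3x3 intrinsics, pixels), "R" (3x3) and "t" (3): a world point X has camera coordinates R X + t. Camera axes: x right, y down, z forward; pixel columns grow to the right and rows downward; lengths in m; the calibration is good to about 2 mm. A picture is of the moment at which its call begins: read the wrist's pose just before it. get_calibration takes no time and is no camera call; for the wrist camera it gives the pose at the moment of the call.
- bot.job_done(): hands the job in, once; it reports no verdict.
Trained networks look in the newest picture that a camera, given by its name, has taken for a name from the list of things; names that differ only in an ending like _2 or _b are one class to them, and where a whole thing is asked for, a point or a joint stands for the part that bears it (a point fixed in the world has none). Each returns a list of dicts, best first, with "confidence" (0 to 1); they miss things now and then, are a little off and sometimes report something else, mostly with a low value. They report only what shows in the picture. A call takes as long as a camera call.
- bot.trace(camera, target): "mask" (384x512 bool, what is visible of it) and "pixel" ([column, row] in pixels, amid what is visible of it).
The state is a dict: "clock": time; "qpos": joint angles; "qd": joint speeds; "joint_efforts": joint torques, N m; "position": TCP position; "tool_rot": TCP orientation; "force": force on the tool from outside, world axes, zero at the start; "moment": the same for the moment, N m; "grip_width": finger opening in m.
Only numpy, scipy, OpenCV 4.12 (cv2) and the standard library are available. Lean on these libraries where they do the work, as an engineer would, in place of code of your own. Each camera call takes 0.05 s, during which the arm holds its last target. There are 200 camera calls.

## Working session

There is one attempt and no reset: what is moved stays moved. The work goes in short steps, Python scripts to look and compute and a tool call to move; the robot and the scene stay as the last step left them, time stands still between calls to the robot, and variables do not carry over. Pictures are saved under pics/ and viewed, on a budget of 10 in all, crops included, one or two more only if the job needs it, and the job is handed in when it is done.

Besides the shell and the picture viewer there is one more tool, called as name(argument=value, ...), one argument or row to a line, values as JSON. servo_tool: Moves the arm, as the interface text tells. Shift numbers are shares of 40 cm and turn numbers shares of 360 degrees, none past 1 either way. Its arguments: {"type":"object","properties":{"targets":{"type":"array"},"grip":{"type":"number"},"squeeze":{"type":"number"}},"required":["targets"]}

```bash
mkdir -p pics; cat > h.py <<'E'
import numpy as np, cv2
from workcell import bot
def world(cam,px,d,cal=None):
    c=cal or bot.get_calibration(cam);K=np.array(c["intrinsics"]);R=np.array(c["R"]);t=np.array(c["t"])
    px=np.atleast_2d(px).astype(float);d=np.atleast_1d(d)
    r=np.c_[px,np.ones(len(px))]@np.linalg.inv(K).T*d[:,None]
    return (r-t)@R
def pts(cam,mask,depth):
    v,u=np.nonzero(mask&(depth>0)); return world(cam,np.c_[u,v],depth[v,u])
E
python3 - <<'E'
from h import *
ims=[]
for cam in ["scene","side"]:
    im,d=bot.grab_frame(cam); ims.append(im); np.save(cam+"_d.npy",d)
    for n in ["chest","knob_center","rod_tip","lid_slot","prop_rod","lid","clay_dome","spare_rod","cork_disc"]:
        for r in bot.trace(cam,n)[:1]:
            p=pts(cam,r["mask"],d)
            print(cam,n,round(r["confidence"],2),np.round(r["pixel"]),r["mask"].sum(),np.round(np.median(p,0),3) if len(p) else "",np.round(p.min(0),3) if len(p) else "",np.round(p.max(0),3) if len(p) else "")
    cv2.imwrite(f"pics/{cam}.png",im[...,::-1])
s=bot.observe();print(s)
E
```

```text
scene chest 0.7 [328. 206.] 14468 [0.685 0.151 0.101] [ 0.466 -0.025 -0.007] [0.799 0.368 0.434]
scene knob_center 0.53 [311. 136.] 182 [0.489 0.203 0.125] [ 0.408  0.191 -0.004] [0.509 0.263 0.133]
scene rod_tip 0.79 [309. 161.] 590 [0.549 0.186 0.12 ] [ 0.464 -0.006 -0.003] [0.56  0.25  0.133]
scene lid_slot 0.71 [362. 174.] 3802 [0.701 0.175 0.384] [ 0.404  0.127 -0.004] [0.799 0.387 0.434]
scene prop_rod 0.63 [306. 159.] 660 [0.548 0.192 0.119] [ 0.409 -0.006 -0.007] [0.56  0.271 0.133]
scene lid 0.7 [361. 175.] 3808 [0.701 0.175 0.385] [0.468 0.127 0.001] [0.799 0.376 0.434]
scene clay_dome 0.57 [214. 199.] 915 [ 0.54  -0.096  0.036] [ 0.487 -0.141 -0.001] [ 0.578 -0.048  0.051]
scene spare_rod 0.78 [264. 161.] 380 [0.468 0.087 0.019] [ 0.447 -0.031 -0.001] [0.486 0.19  0.032]
scene cork_disc 0.86 [387. 163.] 679 [0.591 0.408 0.028] [ 0.543  0.372 -0.001] [0.633 0.453 0.034]
side chest 0.56 [262. 149.] 17582 [0.688 0.165 0.129] [ 0.466 -0.03  -0.738] [2.05  1.899 0.434]
side knob_center 0.5 [184. 168.] 186 [0.485 0.195 0.124] [ 0.466  0.185 -0.002] [0.556 0.382 0.132]
side rod_t
[... 540 characters left out ...]
[0.5   0.202 0.001] [0.621 0.451 0.132]
{'clock': 1.0, 'qpos': array([-1.22123551,  0.52139879, -0.0363299 ,  1.5995006 ,  0.02123931,
        1.02109918, -0.11279885]), 'qd': array([ 0.00029972,  0.0013469 ,  0.00076139, -0.00047514,  0.00073508,
       -0.0003841 , -0.00030318]), 'joint_efforts': array([ 3.38580949e-04, -9.26844692e+01,  1.97744966e+00, -3.70261180e+01,
        1.79888948e-02,  1.44323210e-03, -1.29367467e-05]), 'position': array([0.2547271 , 0.57072722, 0.231291  ]), 'tool_rot': array([-0.76450981,  1.57076958, -1.18426592]), 'force': array([-0.09101991, -0.0422587 ,  0.5116514 ]), 'moment': array([-0.07739241, -0.01279752,  0.00290045]), 'grip_width': 0.0854842263144358}
```

View pics/scene.png

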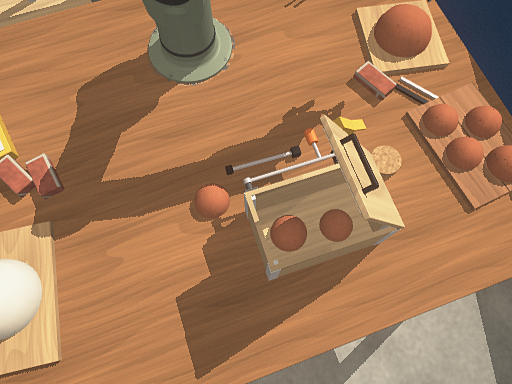

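View pics/side.png

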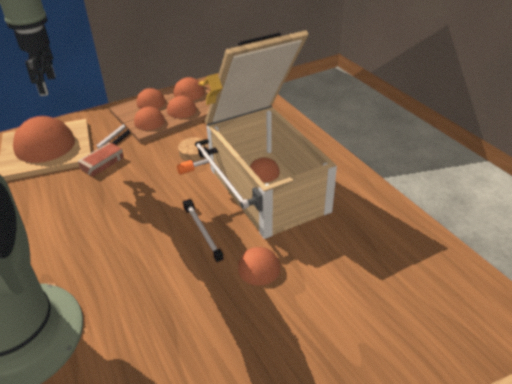

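```bash
python3 - <<'E'
from h import *
for cam in ["scene","side"]:
    im=cv2.imread(f"pics/{cam}.png");d=np.load(cam+"_d.npy")
    hsv=cv2.cvtColor(im,cv2.COLOR_BGR2HSV)
    H,W=d.shape;v,u=np.mgrid[:H,:W]
    P=world(cam,np.c_[u.ravel(),v.ravel()],d.ravel()).reshape(H,W,3);ok=d>0
    box=ok&(P[...,0]>.38)&(P[...,0]<.9)&(P[...,1]>-.1)&(P[...,1]<.4)&(P[...,2]>.09)&(P[...,2]<.5)
    org=box&(hsv[...,0]<14)&(hsv[...,1]>190)&(hsv[...,2]>120)&(P[...,2]>.1)&(P[...,2]<.15)&(P[...,0]<.54)
    yel=box&(hsv[...,0]>20)&(hsv[...,0]<35)&(hsv[...,1]>170)&(P[...,2]>.2)
    for n,m in [("knob",org),("yellow",yel)]:
        p=P[m];print(cam,n,len(p),*(np.round(f(p,axis=0),3) for f in (np.mean,np.min,np.max)) if len(p) else "")
        if len(p)>5:print("  px",u[m].mean(),v[m].mean())
    for n,m in [("rim",box&(abs(P[...,2]-.155)<.006)&(P[...,0]>.54)),("rod",ok&(P[...,2]>.110)&(P[...,2]<.128)&(P[...,0]>.51)&(P[...,0]<.575)&(P[...,1]>-.05)&(P[...,1]<.27))]:
        p=P[m]
        if n=="rim": r=cv2.minAreaRect(p[:,:2].astype(np.float32)*1000);print(cam,n,len(p),r)
        else:
            l=cv2.fitLine(p[:,:2].astype(np.float32)*1000,cv2.DIST_HUBER,0,.01,.01).ravel();print(cam,n,len(p),l,np.degrees(np.arctan2(l[1],l[0])), p.min(0),p.max(0))
    # lid plane
    p=P[box&(P[...,2]>.2)&~yel]
    print(len(p)); 
    best=0;rng=np.random.default_rng(0)
    for _ in range(400):
        a=p[rng.choice(len(p),3,False)];n=np.cross(a[1]-a[0],a[2]-a[0]);n/=np.linalg.norm(n)+1e-12
        i=abs((p-a[0])@n)<.002
        if i.sum()>best:best=i.sum();bi=i
    q=p[bi];c=q.mean(0);n=np.linalg.svd(q-c,full_matrices=False)[2][2];print("lidplane",best,n,c)
im=cv2.imread("pics/scene.png");a=cv2.resize(im[100:290,210:420],None,fx=2.5,fy=2.5)
im=cv2.imread("pics/side.png");b=cv2.resize(im[20:250,150:350],None,fx=2,fy=2)
o=np.zeros((475,800,3),np.uint8);o[:475,:400]=0
a=cv2.resize(a,(400,362));b=cv2.resize(b,(400,460));o[:362,:400]=a;o[:460,400:]=b
cv2.imwrite("pics/z1.png",o)
E
```

```text
scene knob 1 [0.505 0.203 0.126] [0.505 0.203 0.126] [0.505 0.203 0.126]
scene yellow 0
scene rim 1692 ((692.5980834960938, 144.2196502685547), (332.0223083496094, 202.4402618408203), 88.31739044189453)
scene rod 487 [7.286083e-03 9.999735e-01 5.525987e+02 1.127806e+02] 89.58253 [ 0.51035283 -0.00610775  0.110123  ] [0.57039866 0.24496619 0.12743323]
3663
lidplane 2173 [0.02650065 0.84453183 0.53484924] [0.70644593 0.19111847 0.34903556]
side knob 9 [0.48  0.194 0.122] [0.47  0.19  0.117] [0.495 0.201 0.128]
  px 184.0 168.66666666666666
side yellow 0
side rim 1662 ((692.8173828125, 139.82403564453125), (333.45880126953125, 205.01351928710938), 88.4098892211914)
side rod 479 [8.5892379e-03 9.9996310e-01 5.5011462e+02 1.1276219e+02] 89.50786 [ 0.51051287 -0.01000903  0.11011823] [0.57465963 0.26555789 0.12724601]
5099
lidplane 3120 [-0.02598646 -0.84712372 -0.53075994] [0.68973818 0.19055866 0.31943585]
```

View pics/z1.png

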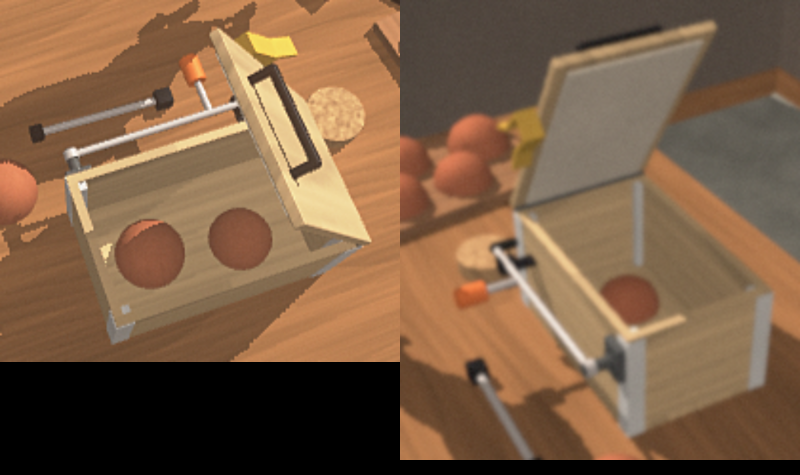

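```bash
cat >> h.py <<'E'
from scipy.spatial.transform import Rotation as Rn
YAW=np.radians(-1.7)
def go(target,keeprot=False):
    s=bot.observe();R=Rn.from_euler("xyz",s["tool_rot"]).as_matrix()
    print("pos",s["position"].round(4),"clock",round(s["clock"],2),"F",s["force"].round(1),"w",round(s["grip_width"],4));print("R",R.round(3).tolist())
    print("shift",(R.T@(np.array(target)-s["position"])/.4).round(4))
    for sg in (1,-1):
        y=sg*np.array([-np.sin(YAW),np.cos(YAW),0]);x=np.array([0,0,-1.]);T=np.c_[x,y,np.cross(x,y)]
        rv=Rn.from_matrix(R.T@T).as_rotvec();print("turn",sg,(rv/(2*np.pi)).round(4),np.degrees(np.linalg.norm(rv)).round(1))
E
python3 - <<'E'
from h import *
go([.482,.2,.26])
E
```

```text
pos [0.2547 0.5707 0.2313] clock 1.0 F [-0.1 -0.   0.5] w 0.0855
R [[0.0, 0.408, 0.913], [-0.0, 0.913, -0.408], [-1.0, -0.0, 0.0]]
shift [-0.0717 -0.6148  0.8966]
turn 1 [-0.0621  0.      0.    ] 22.4
turn -1 [ 0.4379  0.     -0.    ] 157.6
```

servo_tool(
  targets=[
    {"x":-0.02,"y":-0.1,"z":0.13,"wx":-0.01},
    {"x":-0.04,"y":-0.2,"z":0.27,"wx":-0.02},
    {"x":-0.06,"y":-0.3,"z":0.42,"wx":-0.04},
    {"x":-0.07,"y":-0.4,"z":0.57,"wx":-0.05},
    {"x":-0.072,"y":-0.5,"z":0.72,"wx":-0.062},
    {"x":-0.072,"y":-0.58,"z":0.84,"wx":-0.062},
    {"x":-0.072,"y":-0.615,"z":0.897,"wx":-0.062},
    {"x":-0.072,"y":-0.615,"z":0.897,"wx":-0.062},
    {"x":-0.072,"y":-0.615,"z":0.897,"wx":-0.062},
    {"x":-0.072,"y":-0.615,"z":0.897,"wx":-0.062},
  ],
  grip=1,
)

```text
$.targets[0]: bad value
```

```bash
python3 - <<'E'
from h import *
cal=bot.get_calibration("wrist");im,d=bot.grab_frame("wrist")
cv2.imwrite("pics/w1.png",im[...,::-1]);np.save("w1_d.npy",d)
for n in ["knob_center","prop_rod","lid_slot"]:
    for r in bot.trace("wrist",n)[:2]:
        v,u=np.nonzero(r["mask"]&(d>0));p=world("wrist",np.c_[u,v],d[v,u],cal)
        print(n,r["confidence"],r["pixel"],len(p),*[np.round(np.percentile(p,q,axis=0),3) for q in (5,50,95)])
hsv=cv2.cvtColor(im,cv2.COLOR_RGB2HSV)
m=(hsv[...,0]<12)&(hsv[...,1]>170)&(hsv[...,2]>140)&(d>0)
v,u=np.nonzero(m);p=world("wrist",np.c_[u,v],d[v,u],cal);i=(p[:,2]>.1)&(p[:,2]<.14);p=p[i]
if len(p):print("orange",len(p),u[i].mean(),v[i].mean(),*[np.round(np.percentile(p,q,axis=0),4) for q in (2,50,98)])
go([.482,.2,.26])
E
```

```text
pos [0.2548 0.5707 0.2313] clock 1.2 F [-0.5 -0.2  0.3] w 0.0856
R [[0.0, 0.408, 0.913], [0.0, 0.913, -0.408], [-1.0, 0.0, 0.0]]
shift [-0.0717 -0.6148  0.8965]
turn 1 [-0.0621  0.     -0.    ] 22.4
turn -1 [ 0.4379 -0.     -0.    ] 157.6
```

View pics/w1.png

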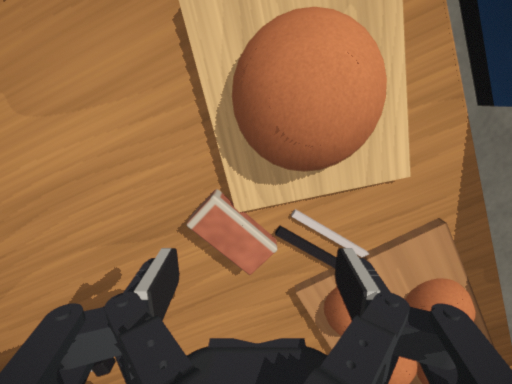

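The move was refused and nothing moved, so that wrist picture shows the start place: brick and domes, no knob. The rows probably need all six numbers, so I'll send them that way.

servo_tool(
  targets=[
    {"x":-0.02,"y":-0.1,"z":0.13,"wx":-0.01,"wy":0,"wz":0},
    {"x":-0.04,"y":-0.2,"z":0.27,"wx":-0.02,"wy":0,"wz":0},
    {"x":-0.06,"y":-0.3,"z":0.42,"wx":-0.04,"wy":0,"wz":0},
    {"x":-0.07,"y":-0.4,"z":0.57,"wx":-0.05,"wy":0,"wz":0},
    {"x":-0.072,"y":-0.5,"z":0.72,"wx":-0.062,"wy":0,"wz":0},
    {"x":-0.072,"y":-0.58,"z":0.84,"wx":-0.062,"wy":0,"wz":0},
    {"x":-0.072,"y":-0.615,"z":0.897,"wx":-0.062,"wy":0,"wz":0},
    {"x":-0.072,"y":-0.615,"z":0.897,"wx":-0.062,"wy":0,"wz":0},
    {"x":-0.072,"y":-0.615,"z":0.897,"wx":-0.062,"wy":0,"wz":0},
    {"x":-0.072,"y":-0.615,"z":0.897,"wx":-0.062,"wy":0,"wz":0},
  ],
  grip=1,
)

```text
clock: 2.45
position: [0.4816, 0.2009, 0.2601]
tool_rot: [2.197, 1.57, 2.168]
force: [0.1, 0.0, 0.7]
grip_width: 0.0852
```

```bash
cat > look.py <<'E'
from h import *
import sys
cal=bot.get_calibration("wrist");im,d=bot.grab_frame("wrist")
cv2.imwrite(f"pics/{sys.argv[1]}.png",im[...,::-1])
for n in ["knob_center","prop_rod"]:
    for r in bot.trace("wrist",n)[:2]:
        v,u=np.nonzero(r["mask"]&(d>0));p=world("wrist",np.c_[u,v],d[v,u],cal)
        print(n,r["confidence"],r["pixel"],len(p),*[np.round(np.percentile(p,q,axis=0),3) for q in (5,50,95)])
hsv=cv2.cvtColor(im,cv2.COLOR_RGB2HSV)
m=((hsv[...,0]<12)|(hsv[...,0]>175))&(hsv[...,1]>170)&(hsv[...,2]>140)&(d>0)
v,u=np.nonzero(m);p=world("wrist",np.c_[u,v],d[v,u],cal);i=(p[:,2]>.1);p=p[i]
if len(p):print("orange",len(p),u[i].mean(),v[i].mean(),*[np.round(np.percentile(p,q,axis=0),4) for q in (2,50,98)])
go([.482,.2,.26]);print(bot.observe()["qpos"].round(2))
E
python3 look.py w2
```

```text
knob_center 0.96 [260.9, 186.4] 998 [0.466 0.194 0.115] [0.483 0.207 0.126] [0.502 0.219 0.129]
prop_rod 0.59 [254.0, 244.4] 3316 [0.469 0.015 0.116] [0.548 0.202 0.12 ] [0.569 0.286 0.128]
pos [0.4817 0.2006 0.2601] clock 2.6 F [ 0.4 -0.3 -0.3] w 0.0855
R [[-0.0, 0.029, 1.0], [0.0, 1.0, -0.029], [-1.0, 0.0, -0.0]]
shift [ 0.0002 -0.0016  0.0008]
turn 1 [ 0.0001 -0.     -0.    ] 0.1
turn -1 [-0.4999  0.     -0.    ] 179.9
[-0.51  0.32  0.    1.84 -0.    0.98  1.03]
```

View pics/w2.png

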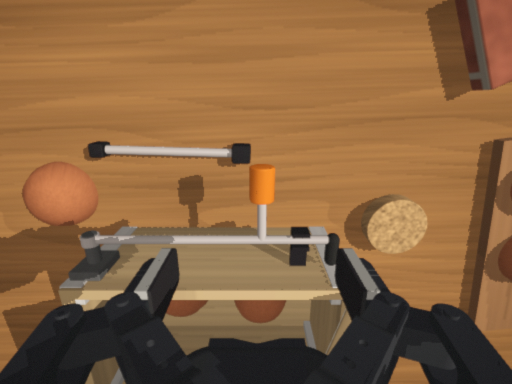

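The knob is at pixel (261,185), which puts its centre at about (0.484, 0.206, 0.115). That fits the height and sizes given, and the fingers have room on both sides. I'll go down on it and pinch.

servo_tool(
  targets=[
    {"x":0.1,"y":0.014,"z":0.002,"wx":0,"wy":0,"wz":0},
    {"x":0.2,"y":0.014,"z":0.002,"wx":0,"wy":0,"wz":0},
    {"x":0.3,"y":0.014,"z":0.002,"wx":0,"wy":0,"wz":0},
    {"x":0.38,"y":0.014,"z":0.002,"wx":0,"wy":0,"wz":0},
    {"x":0.415,"y":0.014,"z":0.002,"wx":0,"wy":0,"wz":0},
    {"x":0.415,"y":0.014,"z":0.002,"wx":0,"wy":0,"wz":0},
    {"x":0.415,"y":0.014,"z":0.002,"wx":0,"wy":0,"wz":0},
  ],
  grip=1,
)

```text
clock: 3.48
position: [0.4833, 0.2066, 0.0952]
tool_rot: [0.605, 1.569, 0.576]
force: [-0.2, 0.9, 0.4]
grip_width: 0.0855
```

servo_tool(
  targets=[
    {"x":0,"y":0,"z":0,"wx":0,"wy":0,"wz":0},
    {"x":0,"y":0,"z":0,"wx":0,"wy":0,"wz":0},
    {"x":0,"y":0,"z":0,"wx":0,"wy":0,"wz":0},
    {"x":0,"y":0,"z":0,"wx":0,"wy":0,"wz":0},
    {"x":0,"y":0,"z":0,"wx":0,"wy":0,"wz":0},
    {"x":0,"y":0,"z":0,"wx":0,"wy":0,"wz":0},
  ],
  grip=-1,
  squeeze=40,
)

```text
clock: 4.22
position: [0.4834, 0.2064, 0.0955]
tool_rot: [0.484, 1.569, 0.455]
force: [-0.8, -2.3, 5.7]
grip_width: 0.0268
```

servo_tool(
  targets=[
    {"x":-0.03,"y":-0.001,"z":0,"wx":0,"wy":0,"wz":0},
    {"x":-0.06,"y":-0.004,"z":0,"wx":0,"wy":0,"wz":0},
    {"x":-0.09,"y":-0.008,"z":0,"wx":0,"wy":0,"wz":0},
    {"x":-0.124,"y":-0.0155,"z":0,"wx":0,"wy":0,"wz":0},
    {"x":-0.157,"y":-0.025,"z":0,"wx":0,"wy":0,"wz":0},
    {"x":-0.19,"y":-0.0375,"z":0,"wx":0,"wy":0,"wz":0},
    {"x":-0.222,"y":-0.052,"z":0,"wx":0,"wy":0,"wz":0},
    {"x":-0.253,"y":-0.069,"z":0,"wx":0,"wy":0,"wz":0},
    {"x":-0.282,"y":-0.087,"z":0,"wx":0,"wy":0,"wz":0},
    {"x":-0.307,"y":-0.105,"z":0,"wx":0,"wy":0,"wz":0},
    {"x":-0.307,"y":-0.105,"z":0,"wx":0,"wy":0,"wz":0},
  ],
)

```text
clock: 5.6
position: [0.4821, 0.1638, 0.219]
tool_rot: [0.446, 1.568, 0.416]
force: [-0.1, -0.7, 1.7]
grip_width: 0.027
```

```bash
python3 look.py w3; python3 - <<'E'
from h import *
o=[]
for cam,(r0,r1,c0,c1) in {"side":(20,220,120,320),"scene":(100,250,240,440)}.items():
    im,d=bot.grab_frame(cam);o.append(cv2.resize(im[r0:r1,c0:c1,::-1],(400,400*(r1-r0)//(c1-c0))))
    for n in ["rod_tip","lid_slot","knob_center"]:
        for r in bot.trace(cam,n)[:1]:
            p=pts(cam,r["mask"],d);print(cam,n,r["confidence"],r["pixel"],np.round(np.percentile(p,5,axis=0),3),np.round(np.median(p,0),3),np.round(np.percentile(p,95,axis=0),3))
h=max(a.shape[0] for a in o);c=np.zeros((h,800,3),np.uint8)
for k,a in enumerate(o):c[:a.shape[0],400*k:400*k+400]=a
cv2.imwrite("pics/z2.png",c)
E
```

```text
knob_center 0.88 [254.9, 273.5] 4379 [0.464 0.153 0.235] [0.477 0.164 0.25 ] [0.5   0.175 0.252]
knob_center 0.58 [67.7, 205.8] 4591 [ 0.484 -0.117  0.005] [ 0.517 -0.077  0.034] [ 0.558 -0.049  0.046]
prop_rod 0.98 [250.2, 276.7] 5430 [0.464 0.027 0.134] [0.483 0.163 0.248] [0.546 0.175 0.252]
orange 7 283.85714285714283 245.71428571428572 [0.4714 0.1783 0.2265] [0.472  0.1788 0.2337] [0.4722 0.179  0.2381]
pos [0.4821 0.1645 0.2182] clock 5.75 F [1.8 0.7 1.6] w 0.0268
R [[0.002, 0.029, 1.0], [0.001, 1.0, -0.029], [-1.0, 0.001, 0.002]]
shift [-0.1046  0.0889 -0.0026]
turn 1 [ 0.0001  0.0003 -0.0001] 0.1
turn -1 [-4.999e-01  2.000e-04  4.000e-04] 179.9
[-0.45  0.35  0.    1.92 -0.    0.87  1.1 ]
side rod_tip 0.91 [213.2, 139.1] [0.469 0.002 0.122] [0.55  0.143 0.226] [0.565 0.219 0.293]
side lid_slot 0.89 [252.5, 75.9] [0.585 0.131 0.17 ] [0.682 0.185 0.331] [0.788 0.285 0.428]
side knob_center 0.69 [203.5, 230.0] [ 0.452 -0.032  0.006] [0.464 0.072 0.02 ] [0.478 0.18  0.028]
scene rod_tip 0.59 [300.4, 146.2] [0.478 0.011 0.001] [0.549 0.146 0.221] [0.557 0.183 0.254]
scene lid_slot 0.79 [362.6, 172.9] [0.581 0.132 0.18 ] [0.699 0.175 0.383] [0.791 0.293 0.431]
scene knob_center 0.6 [297.3, 146.7] [0.482 0.011 0.121] [0.549 0.147 0.229] [0.557 0.178 0.253]
```

View pics/z2.png

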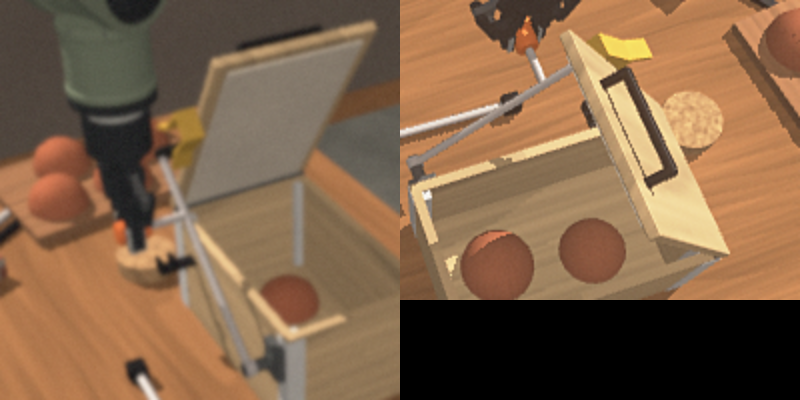

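The rod is out of its clip at about 0.66 rad, and its tip is just below the yellow fork (left panel, about (160,150)). Next I'll ease it in.

servo_tool(
  targets=[
    {"x":-0.008,"y":-0.006,"z":0,"wx":0,"wy":0,"wz":0},
    {"x":-0.0155,"y":-0.0125,"z":0,"wx":0,"wy":0,"wz":0},
    {"x":-0.023,"y":-0.019,"z":0,"wx":0,"wy":0,"wz":0},
    {"x":-0.0305,"y":-0.026,"z":0,"wx":0,"wy":0,"wz":0},
    {"x":-0.038,"y":-0.0325,"z":0,"wx":0,"wy":0,"wz":0},
    {"x":-0.045,"y":-0.0395,"z":0,"wx":0,"wy":0,"wz":0},
    {"x":-0.052,"y":-0.0465,"z":0,"wx":0,"wy":0,"wz":0},
    {"x":-0.052,"y":-0.0465,"z":0,"wx":0,"wy":0,"wz":0},
  ],
)

```text
clock: 7.15
position: [0.4815, 0.1456, 0.2392]
tool_rot: [0.426, 1.569, 0.397]
force: [2.1, 0.4, 2.3]
grip_width: 0.0269
```

```bash
cat > chk.py <<'E'
from h import *
import sys
s=bot.observe();print(s["position"].round(4),s["force"].round(1),s["clock"])
o=[]
for cam,(r0,r1,c0,c1) in {"side":(20,140,170,290),"scene":(100,220,270,390)}.items():
    im,d=bot.grab_frame(cam);o.append(cv2.resize(im[r0:r1,c0:c1,::-1],(400,400),interpolation=cv2.INTER_CUBIC))
    H,W=d.shape;v,u=np.mgrid[:H,:W]
    P=world(cam,np.c_[u.ravel(),v.ravel()],d.ravel()).reshape(H,W,3)
    hsv=cv2.cvtColor(im,cv2.COLOR_RGB2HSV)
    b=(d>0)&(P[...,0]>.5)&(P[...,0]<.62)&(P[...,1]>.0)&(P[...,1]<.35)
    y=b&(hsv[...,0]>20)&(hsv[...,0]<34)&(hsv[...,1]>150)&(P[...,2]>.24)
    if y.sum(): print(cam,"yellow",y.sum(),[np.round(np.percentile(P[y],q,axis=0),3) for q in (3,50,97)])
    m=(d>0)&(P[...,0]>.59)&(P[...,0]<.78)&(P[...,1]>.14)&(P[...,1]<.26)&(P[...,2]>.2)&(P[...,2]<.41)
    p=P[m]
    for _ in range(6):
        c=p.mean(0);n=np.linalg.svd(p-c,full_matrices=False)[2][2];e=abs((p-c)@n);p=p[e<max(.003,np.percentile(e,80))]
    print(cam,"lid angle",len(p),np.arctan2(abs(n[1]),abs(n[2])))
    # rod: axis points in plane x ~0.548
    # robust line through rod via pivot
    g=b&(abs(P[...,0]-.551)<.012)&(P[...,2]>.13)&(hsv[...,1]<90)&(P[...,2]<.40)
    q=P[g][:,1:].astype(np.float32)
    if len(q)>20:
        l=cv2.fitLine(q,cv2.DIST_HUBER,0,.001,.01).ravel();print(cam,"rod angle",len(q),np.arctan(l[1]/l[0]),q.max(0))
cv2.imwrite(f"pics/{sys.argv[1]}.png",np.hstack(o))
E
python3 chk.py z3
```

```text
[0.4815 0.1456 0.2392] [2.1 0.4 2.3] 7.15
side yellow 2 [array([0.573, 0.173, 0.293]), array([0.579, 0.189, 0.308]), array([0.584, 0.205, 0.323])]
side lid angle 2700 0.9986269684141703
side rod angle 520 0.80375654 [0.19884111 0.32688436]
scene yellow 192 [array([0.567, 0.2  , 0.308]), array([0.58 , 0.229, 0.32 ]), array([0.59 , 0.257, 0.348])]
scene lid angle 1305 0.9970950694613343
scene rod angle 371 0.8048851 [0.20528561 0.3284085 ]
```

View pics/z3.png

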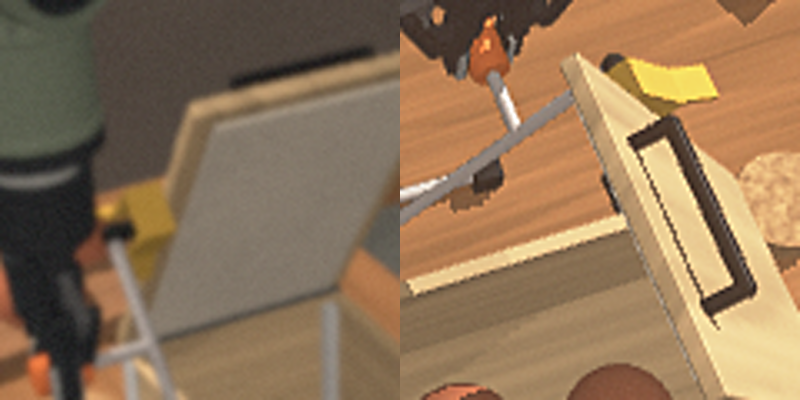

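servo_tool(
  targets=[
    {"x":-0.004,"y":-0.004,"z":0,"wx":0,"wy":0,"wz":0},
    {"x":-0.008,"y":-0.0085,"z":0,"wx":0,"wy":0,"wz":0},
    {"x":-0.008,"y":-0.0085,"z":0,"wx":0,"wy":0,"wz":0},
  ],
)

```text
clock: 7.62
position: [0.4814, 0.1423, 0.2424]
tool_rot: [0.406, 1.569, 0.377]
force: [2.8, 0.6, 1.2]
grip_width: 0.027
```

```bash
python3 chk.py z4
```

```text
[0.4814 0.1423 0.2424] [2.8 0.6 1.2] 7.625
side yellow 1 [array([0.582, 0.201, 0.298]), array([0.582, 0.201, 0.298]), array([0.582, 0.201, 0.298])]
side lid angle 2704 0.9979141046391551
side rod angle 527 0.82556117 [0.19507688 0.33172357]
scene yellow 192 [array([0.568, 0.2  , 0.307]), array([0.579, 0.23 , 0.32 ]), array([0.59 , 0.257, 0.348])]
scene lid angle 1298 0.9971882517911588
scene rod angle 379 0.8264592 [0.20040233 0.33233038]
```

servo_tool(
  targets=[
    {"x":-0.0025,"y":-0.003,"z":0,"wx":0,"wy":0,"wz":0},
    {"x":-0.005,"y":-0.0055,"z":0,"wx":0,"wy":0,"wz":0},
    {"x":-0.005,"y":-0.0055,"z":0,"wx":0,"wy":0,"wz":0},
  ],
)

```text
clock: 8.1
position: [0.4813, 0.14, 0.2444]
tool_rot: [0.347, 1.569, 0.318]
force: [2.9, 1.1, -0.4]
grip_width: 0.027
```

```bash
python3 chk.py z5
```

```text
[0.4813 0.14   0.2444] [ 2.9  1.1 -0.4] 8.1
side yellow 1 [array([0.579, 0.193, 0.305]), array([0.579, 0.193, 0.305]), array([0.579, 0.193, 0.305])]
side lid angle 2707 0.9980554036321219
side rod angle 529 0.8443174 [0.19017819 0.33529988]
scene yellow 197 [array([0.567, 0.2  , 0.308]), array([0.58 , 0.23 , 0.319]), array([0.59 , 0.258, 0.348])]
scene lid angle 1315 0.9968813088329932
scene rod angle 388 0.8411523 [0.19751889 0.3350258 ]
```

View pics/z5.png

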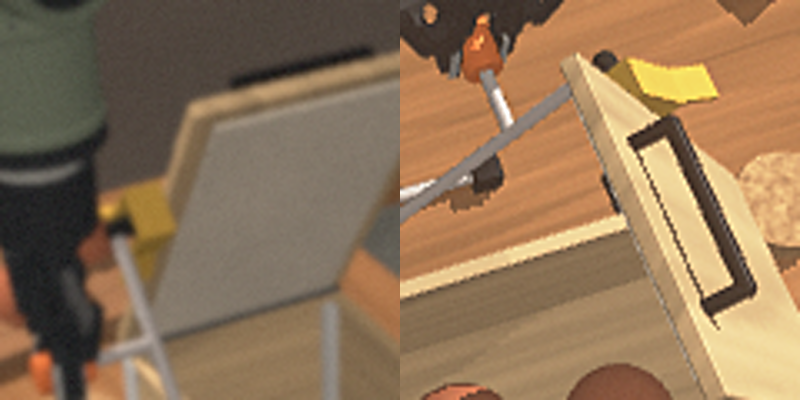

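The rod is at about 0.84 rad, and the lid is unmoved at 0.997. By geometry the tip is about 4 mm past the slot point, which is inside the fork. I'll let go, lift and back off.

servo_tool(
  targets=[
    {"x":0,"y":0,"z":0,"wx":0,"wy":0,"wz":0},
    {"x":0,"y":0,"z":0,"wx":0,"wy":0,"wz":0},
    {"x":0,"y":0,"z":0,"wx":0,"wy":0,"wz":0},
    {"x":0,"y":0,"z":0,"wx":0,"wy":0,"wz":0},
    {"x":0,"y":0,"z":0,"wx":0,"wy":0,"wz":0},
    {"x":-0.05,"y":0,"z":0,"wx":0,"wy":0,"wz":0},
    {"x":-0.12,"y":0,"z":0,"wx":0,"wy":0,"wz":0},
    {"x":-0.2,"y":0,"z":-0.05,"wx":0,"wy":0,"wz":0},
    {"x":-0.25,"y":0,"z":-0.1,"wx":0,"wy":0,"wz":0},
    {"x":-0.25,"y":0,"z":-0.12,"wx":0,"wy":0,"wz":0},
    {"x":-0.25,"y":0,"z":-0.12,"wx":0,"wy":0,"wz":0},
  ],
  grip=1,
)

```text
clock: 9.57
position: [0.433, 0.1413, 0.3439]
tool_rot: [0.31, 1.569, 0.281]
force: [0.5, -0.1, -0.2]
grip_width: 0.0859
```

```bash
python3 chk.py z6
```

```text
[0.433  0.1413 0.3439] [ 0.5 -0.1 -0.2] 9.575
side yellow 1 [array([0.581, 0.227, 0.315]), array([0.581, 0.227, 0.315]), array([0.581, 0.227, 0.315])]
side lid angle 2692 0.998023559877063
side rod angle 531 0.8446819 [0.19122325 0.33390397]
scene yellow 205 [array([0.568, 0.2  , 0.308]), array([0.579, 0.232, 0.318]), array([0.59 , 0.257, 0.348])]
scene lid angle 1321 0.9968259560409622
scene rod angle 389 0.83761096 [0.19809487 0.33451933]
```

View pics/z6.png

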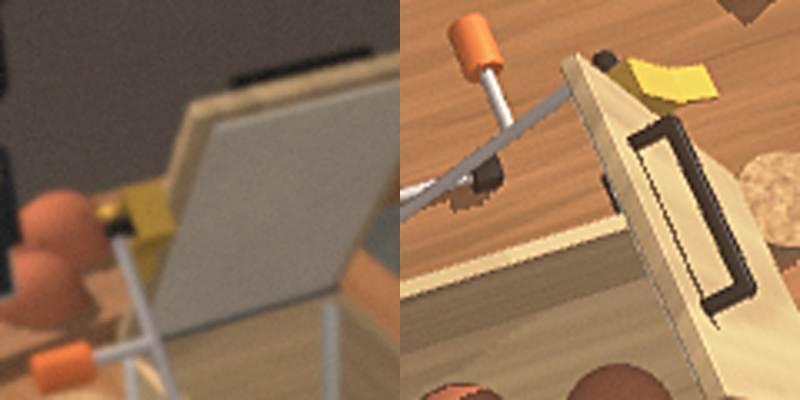

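```bash
python3 -c "
from workcell import bot
print(bot.job_done())"
```

```text
the job is handed in; nothing more can be done
None
```

I took the rod by its orange knob, swung it up out of its clip into the yellow slot on the lid, let go and backed the arm away. I handed the job in at about 9.7 s of the 43 s; it reports no verdict.

**Last checks, from the side and scene cameras:**
- **Rod:** it stands at about 0.84 rad. I worked out that this puts the rubber end about 4 mm past the slot point, against the 15 mm allowed. I didn't measure that distance directly, because the cameras see too little of the rubber end and the inside of the fork.
- **Closed end of the slot:** I never felt the rubber end touch it. It should be about 1 mm further on.
- **Lid:** it is open at about 1.00 rad and did not move during the job.
- **Gripper:** it is clear of everything, with the wrist force near zero.
- **Dome, cork disc and spare rod:** I did not re-measure them at the end. The arm's path stayed well above all three.

The first move call was refused because its rows left out two of the six numbers; nothing moved, and it cost one wasted picture.

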